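# Seat the arbor insert in its nest and deck it over on spacer tubes

## Robot

A 6-joint arm with a two-finger parallel gripper is mounted at the origin on the work surface. World frame = base frame: x ahead of the robot, y to its left, z up, the work surface at z = 0. Lengths are in mm, angles in rad, forces in N, time in s.
With the tool pointing down it reaches from about 425 to 950 mm from the base axis. Payload 3.5 kg.
Tool frame: the origin (TCP) lies where the fingers leave the gripper's body, on its centre line; the fingertips stand 73 mm ahead of it and the grasp point (between the pads) lies 54 mm ahead of it; z points along the fingers, y is the line along which they close (so a half turn about z gives the same grasp; the last joint's range is limited). The gripper opens to 85 mm and grips with 20 to 120 N. Pads are 22 mm wide; open, the fingers measure 114 mm over their backs; the gripper's body (76 mm by 85 mm) begins 54 mm behind the grasp point. The pads swing forward as they close: fully open they stand 13 mm farther back than shut.
Start: joints at [-1.394, 0.286, 1.577, -0, 1.279, -0.15], TCP at [216.708, -639.253, 303.925] pointing down, gripper open.
Joint ranges: [-2.77, 2.77], [-0.9, 2.22], [0.21, 2.48], [-1.53, 4.67], [0.24, 2.81], [-2.84, 2.84]. Speed limits (rad/s): [2.79, 2.79, 3.14, 3.14, 3.14, 3.14].

## Interface

Orientations are given as a unit quaternion [x, y, z, w].
In Python, from bench import get_obs, read_camera, hand_in, masks_of gives the robot as it stands. The module is installed in compiled form; this text tells all that it offers.
- The arm moves only by the tool servo_tool, never from a script. Its argument "plan" is one flat list of numbers, 7 for each row, row after row: the turn, a rotation vector about the tool's x, y, z as a fraction of full scale, then the shift along the tool's x, y, z as a fraction of full scale, then the opening, from -1 (shut) to 1 (fully open), so that 0 is half open. In form: [ax, ay, az, x, y, z, claw, ax, ay, az, x, y, z, claw, ...]. A call has 1 to 10 rows; each row is the pose to reach, as a shift and turn from the pose commanded when the call began, along the tool's axes at that moment; what a row does not reach only later rows make up. Full scale, the value 1, is 250 mm for a shift and 120 degrees for a turn. A row lasts 1/10 s, in which the tool goes at most 50 mm and 8.59 degrees, less where a joint would pass 70% of its speed; a pose out of reach is approached as far as the arm can. A call with a number of a shift or a turn outside -1 to 1 is refused whole. A call with a gripper value outside its range is refused whole. The fingers move at their own pace and stop on an object; "grip_force" is the grip in N (left out, the last holds). Time passes only in rows, so rows that repeat a pose let the fingers close. It gives the time, the measured TCP pose, the force, the opening and the grip force at its end, in the units of the state.
- get_obs(): the state, without advancing time (a new reading comes with each control period).
- read_camera(name): name is "scene" or "top" or "wrist"; returns a dict with "frame" (420x560x3 uint8, red, green, blue), "fx", "fy", "cx", "cy" (pixels), "k1" (the pictures are not rectified: a ray, as slopes to the right and down, at radius r is drawn at 1 + k1 r^2 times it, then the intrinsics apply), "R" (3x3) and "t" (3): a world point X has camera coordinates R X + t; the wrist camera has in their place "tool_from_camera" (4x4, takes a point from camera to tool coordinates, whose origin is the TCP and whose axes are the flange's). Camera axes: x right, y down, z forward; pixel columns grow to the right and rows downward; lengths in mm; the calibration is good to about 2 mm. A picture is of the moment at which its call begins: read the wrist's pose just before it. There is no depth.
- hand_in(): hands the job in; it is judged then, once.
Trained networks look in a picture, given as the dict that the camera call returned (one of the last four; its "shot" number tells which), for a name from the list of things; names that differ only in an ending like _2 or _b are one class to them, and where a whole thing is asked for, a point or a joint stands for the part that bears it (a point fixed in the world has none). Each returns a list of dicts, best first, with "conf" (0 to 1); they miss things now and then, are a little off and sometimes report something else, mostly with a low value. They report only what shows in the picture. A call takes as long as a camera call. They do not tell look-alikes from the thing itself.
- masks_of(picture, query): "mask" (420x560 bool, what is visible of it) and "centre" ([row, column] in pixels, amid what is visible of it).
The state is a dict: "clock": time; "qpos": joint angles; "qd": joint speeds; "joint_torque": joint torques, N m; "ee_pos": TCP position; "tool_rot": TCP orientation; "force": force on the tool from outside, world axes, zero at the start; "ft_torque": the same for the moment, N m; "finger_gap": finger opening in mm; "grip_force": force on a finger pad.
Only numpy, scipy, OpenCV 4.12 (cv2) and the standard library are available. Lean on these libraries where they do the work, as an engineer would, in place of code of your own. Each camera call takes 0.05 s, during which the arm holds its last target. There are 200 camera calls.

## Task

First seat the T-shaped steel arbor insert, rib up, flat and fully home in the matching T pocket of the dark steel nest block. Then lay the two long square tubes as spacers on the block's top, one centred between the scribed lines on each side of the pocket, and lastly lay the long flat bar crosswise on both tubes, square to them and centred over the insert, so that it rests clear of it. Set each part down gently without dropping it, and leave the collars, bushing, short tube and mallet where they are.

Things in the scene. Friction and masses are not known exactly. Their poses are not given: they have to be found in the camera images.
- nest: Dark steel nest block fixed to the table, 180 mm along its x, 204 mm along y, 32 mm high; origin at the centre of its underside, z up. T-shaped pocket in its top: wide part x -57 to +17, y +-34 mm; tongue x +17 to +57, y +-17 mm. The flat top beside it at +y and -y bears the tubes; two light scribed lines along x, 46 mm apart, bound each tube's place. Turned at most 20 degrees.
- pocket_floor (a point): Centre of the pocket's floor, above the nest's origin, 18 mm over the table, 14 mm below the block's top; axes as the nest's. The insert fits with its origin here and its x along the nest's x (tongue to +x), with 2 mm clearance all round and a 3 mm bevel at the pocket's mouth.
- land_left (a point): On the block's flat top (32 mm over the table) midway between the scribed lines at the nest's +y side, 75 mm from the pocket's centre line. Axes as the nest's; a tube lies here along x.
- land_right (a point): The same at the nest's -y side, 75 mm from the centre line.
- insert: Bright steel arbor insert lying rib up: T-shaped plate 14 mm thick, body 64 mm wide (x -55 to +15), tongue 30 mm wide (x +15 to +55 mm); origin under mid length, x towards the tongue, z up. A grip rib stands on it: x -38 to +22, y -12 to +12 mm, top 44 mm above the underside. About 0.6 kg, centre of mass at x = -8 mm. Seated, its plate is flush with the block's top.
- tube_a: Long square aluminium spacer tube with black end plugs, 170 mm long, 40 x 40 mm, closed sides, about 0.22 kg; origin at its centre (20 mm above what it lies on), x along its length. Same as tube_b; either may go on either side.
- tube_b: The other long square spacer tube, 170 x 40 x 40 mm, as tube_a.
- flat_bar: Solid flat aluminium bar, 200 mm long, 55 mm wide, 22 mm thick, about 0.6 kg; origin at its centre, x along its length, z through its thickness. On the tubes its underside is 72 mm over the table, 10 mm above the insert's rib.
- collar0: Bystander: green-anodised swage collar, a ring 54 mm across with a 34 mm bore, 32 mm high, standing on its end; origin at the centre of its underside.
- collar1: Bystander: swage collar as collar0.
- collar2: Bystander: swage collar as collar0.
- collar3: Bystander: swage collar as collar0.
- bushing: Bystander: bronze bushing, 50 mm across, 50 mm high, standing; origin at the centre of its underside.
- offcut: Bystander: short square aluminium tube, 80 x 40 x 40 mm, like the spacers but less than half as long; not to be used. Origin at its centre, x along its length.
- mallet: Bystander: stubby blue nylon mallet lying down, 170 mm long, head 80 mm wide and 50 mm high; origin underneath, mid length, x towards the head.
There are look-alikes about, which are no part of the job. Of the things that look like the insert, take the one that is farthest from the robot's base at the start.

How it is judged (in metres and radians):
On the way, in this order (a step that is already met when the one before it is completed fails the run):
1. the insert sits flat and fully home in the pocket (horizontal distance between insert and pocket_floor below 0.005 m and z of insert in the frame of pocket_floor between -0.003 and 0.0025 m and angle between insert's own z axis and vertical below 0.04 rad and angle between the x axis of insert and the x axis of nest, either way round below 0.09 rad and linear speed of insert below 0.02 m/s and angular speed of insert below 0.2 rad/s), for 0.2 s.
2. both long tubes lie flat on the block's top, one on each side of the pocket between the scribed lines ((((x of tube_a in the frame of land_left between -0.02 and 0.02 m and y of tube_a in the frame of land_left between -0.01 and 0.01 m and z of tube_a in the frame of land_left between 0.017 and 0.023 m and angle between tube_a's own x axis and vertical between 1.53 and 1.61 rad and angle between the x axis of tube_a and the x axis of nest, either way round below 0.14 rad and linear speed of tube_a below 0.02 m/s and angular speed of tube_a below 0.2 rad/s) and (x of tube_b in the frame of land_right between -0.02 and 0.02 m and y of tube_b in the frame of land_right between -0.01 and 0.01 m and z of tube_b in the frame of land_right between 0.017 and 0.023 m and angle between tube_b's own x axis and vertical between 1.53 and 1.61 rad and angle between the x axis of tube_b and the x axis of nest, either way round below 0.14 rad and linear speed of tube_b below 0.02 m/s and angular speed of tube_b below 0.2 rad/s)) or ((x of tube_b in the frame of land_left between -0.02 and 0.02 m and y of tube_b in the frame of land_left between -0.01 and 0.01 m and z of tube_b in the frame of land_left between 0.017 and 0.023 m and angle between tube_b's own x axis and vertical between 1.53 and 1.61 rad and angle between the x axis of tube_b and the x axis of nest, either way round below 0.14 rad and linear speed of tube_b below 0.02 m/s and angular speed of tube_b below 0.2 rad/s) and (x of tube_a in the frame of land_right between -0.02 and 0.02 m and y of tube_a in the frame of land_right between -0.01 and 0.01 m and z of tube_a in the frame of land_right between 0.017 and 0.023 m and angle between tube_a's own x axis and vertical between 1.53 and 1.61 rad and angle between the x axis of tube_a and the x axis of nest, either way round below 0.14 rad and linear speed of tube_a below 0.02 m/s and angular speed of tube_a below 0.2 rad/s)))), for 0.2 s.
3. the flat bar lies level across both tubes, clear of the insert (x of flat_bar in the frame of nest between -0.022 and 0.022 m and y of flat_bar in the frame of nest between -0.02 and 0.02 m and z of flat_bar in the frame of nest between 0.079 and 0.087 m and (angle between flat_bar's own z axis and vertical below 0.04 rad or angle between flat_bar's own z axis and vertical above 3.1 rad) and angle between the x axis of flat_bar and the y axis of nest, either way round below 0.16 rad and linear speed of flat_bar below 0.02 m/s and angular speed of flat_bar below 0.2 rad/s), for 0.2 s.
At the end, for the whole second after the job is handed in: All at rest: insert level, down within 2.5 mm of the pocket floor, 5 mm of its centre; a long tube flat on each side, within 10 mm of mid-lines, 20 mm lengthwise, 8 degrees; flat bar level on both tubes, within 20 mm of centred and 9 degrees of square (all of step 1 and all of step 3 and (((x of tube_a in the frame of land_left between -0.02 and 0.02 m and y of tube_a in the frame of land_left between -0.01 and 0.01 m and z of tube_a in the frame of land_left between 0.017 and 0.023 m and angle between tube_a's own x axis and vertical between 1.53 and 1.61 rad and angle between the x axis of tube_a and the x axis of nest, either way round below 0.14 rad and linear speed of tube_a below 0.02 m/s and angular speed of tube_a below 0.2 rad/s) and (x of tube_b in the frame of land_right between -0.02 and 0.02 m and y of tube_b in the frame of land_right between -0.01 and 0.01 m and z of tube_b in the frame of land_right between 0.017 and 0.023 m and angle between tube_b's own x axis and vertical between 1.53 and 1.61 rad and angle between the x axis of tube_b and the x axis of nest, either way round below 0.14 rad and linear speed of tube_b below 0.02 m/s and angular speed of tube_b below 0.2 rad/s)) or ((x of tube_b in the frame of land_left between -0.02 and 0.02 m and y of tube_b in the frame of land_left between -0.01 and 0.01 m and z of tube_b in the frame of land_left between 0.017 and 0.023 m and angle between tube_b's own x axis and vertical between 1.53 and 1.61 rad and angle between the x axis of tube_b and the x axis of nest, either way round below 0.14 rad and linear speed of tube_b below 0.02 m/s and angular speed of tube_b below 0.2 rad/s) and (x of tube_a in the frame of land_right between -0.02 and 0.02 m and y of tube_a in the frame of land_right between -0.01 and 0.01 m and z of tube_a in the frame of land_right between 0.017 and 0.023 m and angle between tube_a's own x axis and vertical between 1.53 and 1.61 rad and angle between the x axis of tube_a and the x axis of nest, either way round below 0.14 rad and linear speed of tube_a below 0.02 m/s and angular speed of tube_a below 0.2 rad/s)))); the robot touches nothing.
It fails at once if a part is dropped or slammed into place: faster than 0.45 m/s (a fall of 10 mm) in the last 35 mm above its place ((horizontal distance between insert and pocket_floor below 0.04 m and z of insert in the frame of pocket_floor between -0.005 and 0.035 m and linear speed of insert above 0.45 m/s) or (horizontal distance between flat_bar and nest below 0.05 m and z of flat_bar in the frame of nest between 0.07 and 0.118 m and linear speed of flat_bar above 0.45 m/s) or (horizontal distance between tube_a and land_left below 0.04 m and z of tube_a in the frame of land_left between 0.01 and 0.055 m and linear speed of tube_a above 0.45 m/s) or (horizontal distance between tube_a and land_right below 0.04 m and z of tube_a in the frame of land_right between 0.01 and 0.055 m and linear speed of tube_a above 0.45 m/s) or (horizontal distance between tube_b and land_left below 0.04 m and z of tube_b in the frame of land_left between 0.01 and 0.055 m and linear speed of tube_b above 0.45 m/s) or (horizontal distance between tube_b and land_right below 0.04 m and z of tube_b in the frame of land_right between 0.01 and 0.055 m and linear speed of tube_b above 0.45 m/s)).
It fails at once if a bystander (collar, bushing, short tube or mallet) is moved by more than 25 mm (distance of any of collar0, collar1, collar2, collar3, bushing, offcut, mallet from where it was at the start of the episode above 0.025 m).
It also fails if it takes over 72 s, if anything falls off the work surface, if the arm or the gripper's body presses on something with over 40 N, if the wrist force passes 120 N, or if a joint passes its speed limit or range.

## Working session

There is one attempt and no reset: what is moved stays moved. The work goes in short steps, Python scripts to look and compute and a tool call to move; the robot and the scene stay as the last step left them, time stands still between calls to the robot, and variables do not carry over. Pictures are saved under pics/ and viewed, at most 10 in all, crops included, and the job is handed in when it is done.

Besides the shell and the picture viewer there is one more tool, called after "Emit:" as name(argument=value, ...) on one line, values as JSON. servo_tool: Moves the arm, as the interface text tells. Shift numbers are shares of 250 mm and turn numbers shares of 120 degrees, none past 1 either way. Its arguments: {"type":"object","properties":{"plan":{"type":"array"},"grip_force":{"type":"number"}},"required":["plan"]}

```bash
mkdir -p pics; cat > h.py <<'E'
import numpy as np, cv2
from bench import *
from scipy.spatial.transform import Rotation as Rn
def save(n,p): cv2.imwrite('pics/'+n,p["frame"][:,:,::-1])
def ray(p,px,obs=None):
    # px: Nx2 (col,row) -> origin, dirs world
    px=np.atleast_2d(np.array(px,float))
    d=np.c_[(px[:,0]-p['cx'])/p['fx'],(px[:,1]-p['cy'])/p['fy']]
    u=d.copy()
    for _ in range(20): u=d/(1+p['k1']*(u**2).sum(1,keepdims=True))
    v=np.c_[u,np.ones(len(u))]
    if 'R' in p and p.get('R') is not None:
        R=np.array(p['R']);t=np.array(p['t']); return -R.T@t, v@R
    T=np.array(p['tool_from_camera']);Rw=Rn.from_quat(obs['tool_rot']).as_matrix()
    return Rw@T[:3,3]+np.array(obs['ee_pos']), v@(Rw@T[:3,:3]).T
def onz(p,px,z,obs=None):
    o,v=ray(p,px,obs); s=(z-o[2])/v[:,2]; return (o+v*s[:,None])[:,:2]
def proj(p,X,obs=None):
    X=np.atleast_2d(np.array(X,float))
    if 'R' in p and p.get('R') is not None: c=X@np.array(p['R']).T+np.array(p['t'])
    else:
        T=np.array(p['tool_from_camera']);Rw=Rn.from_quat(obs['tool_rot']).as_matrix()
        c=((X-np.array(obs['ee_pos']))@Rw-T[:3,3])@T[:3,:3]
    u=c[:,:2]/c[:,2:]; u=u*(1+p['k1']*(u**2).sum(1,keepdims=True))
    return np.c_[u[:,0]*p['fx']+p['cx'],u[:,1]*p['fy']+p['cy']]
E
python3 - <<'E'
from h import *
o=get_obs();print(o['clock'],o['ee_pos'],o['tool_rot'])
p=read_camera('top');q=read_camera('scene');save('top.png',p);save('scene.png',q)
print(p.keys(),-np.array(p['R']).T@p['t'],p['fx'],p['k1'])
for n,z in dict(nest=32,insert=14,tube_a=40,flat_bar=22,offcut=40,mallet=40,collar0=32,bushing=50).items():
    for m in masks_of(p,n):
        r,c=m['centre'];rect=cv2.minAreaRect(np.argwhere(m['mask'])[:,::-1].astype(np.float32))
        print(n,round(m['conf'],2),np.round([c,r]),onz(p,[c,r],z).round(),m['mask'].sum(),np.round(rect[1]),round(rect[2]))
E
```

```text
0.0 [ 216.6288334  -638.78810615  302.53625942] [ 9.86676825e-01  1.62688236e-01 -2.25717339e-05 -1.17476065e-03]
dict_keys(['frame', 'fx', 'fy', 'cx', 'cy', 'k1', 'R', 't', 'shot']) [ 4.03362069e+02 -2.46083331e-01  1.62178743e+03] 508.26656445570217 -0.061744460442569524
nest 0.87 [282. 201.] [[567. -13.]] 3759 [65. 58.] 7
insert 0.75 [178. 197.] [[592. 317.]] 580 [35. 21.] 52
insert 0.69 [182. 320.] [[202. 311.]] 601 [21. 36.] 40
insert 0.64 [131. 282.] [[326. 471.]] 533 [33. 19.] 45
tube_a 0.84 [377. 192.] [[ 587. -314.]] 816 [56. 15.] 14
tube_a 0.64 [184. 256.] [[402. 296.]] 721 [56. 13.] 6
flat_bar 0.96 [379. 251.] [[ 400. -316.]] 1086 [18. 64.] 75
offcut 0.73 [195. 148.] [[743. 256.]] 385 [26. 14.] 90
offcut 0.39 [378. 191.] [[ 588. -316.]] 787 [55. 15.] 13
mallet 0.95 [259. 127.] [[802.  50.]] 832 [29. 53.] 90
mallet 0.58 [377. 250.] [[ 405. -305.]] 1112 [18. 64.] 75
collar0 0.7 [113. 222.] [[516. 519.]] 201 [16. 18.] 90
collar0 0.67 [319. 258.] [[ 385. -124.]] 191 [18. 16.] 45
collar0 0.63 [227. 265.] [[372. 162.]] 135 [16. 16.] 45
collar0 0.5 [430. 210.] [[ 523. -482.]] 251 [17. 19.] 90
bushing 0.76 [360. 133.] [[ 773. -266.]] 213 [16. 18.] 45
bushing 0.66 [429. 208.] [[ 529. -473.]] 199 [16. 18.] 90
```

```bash
python3 - <<'E'
import cv2
a=cv2.imread('pics/top.png');cv2.imwrite('pics/top2.png',cv2.resize(a[100:350,80:460],None,fx=2.1,fy=2.1,interpolation=cv2.INTER_CUBIC))
cv2.imwrite('pics/ins.png',cv2.resize(a[170:225,150:210],None,fx=8,fy=8,interpolation=cv2.INTER_CUBIC))
E
```

```text
(no output)
```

View pics/top2.png

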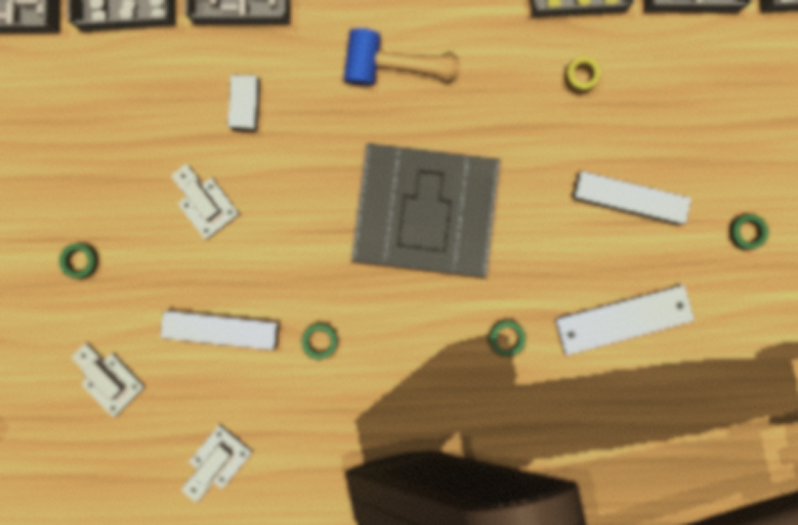

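View pics/ins.png

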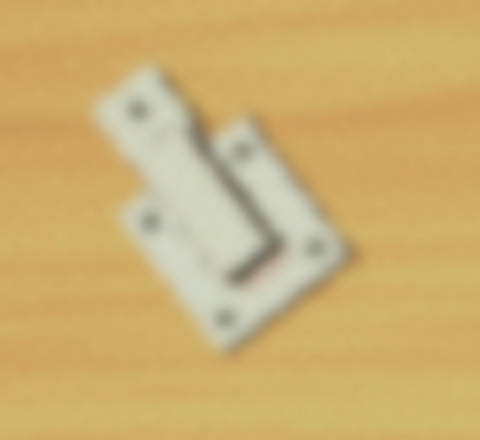

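The three insert-like parts are at (178,197), (131,282) and (182,320). I choose (178,197): it is farthest from the base, and the crop shows it rib up with its tongue up-left. Next I fit the poses.

```bash
cat >> h.py <<'E'
from scipy.optimize import minimize
def box(x0,x1,y0,y1,z0,z1): return np.array([[x,y,z] for x in(x0,x1) for y in(y0,y1) for z in(z0,z1)],float)
M=dict(nest=[box(-90,90,-102,102,0,32)],
 insert=[box(-55,15,-32,32,0,14),box(15,55,-15,15,0,14),box(-38,22,-12,12,14,44)],
 tube_a=[box(-85,85,-20,20,0,40)],flat_bar=[box(-100,100,-27.5,27.5,0,22)])
S=3
def sil(p,n,q,z0,obs):
    im=np.zeros((420*S,560*S),np.uint8);c,s=np.cos(q[2]),np.sin(q[2])
    for b in M[n]:
        w=np.c_[q[0]+c*b[:,0]-s*b[:,1],q[1]+s*b[:,0]+c*b[:,1],b[:,2]+z0]
        u=proj(p,w,obs); h=cv2.convexHull(((u+.5)*S*16).astype(np.int32))
        cv2.fillConvexPoly(im,h,1,shift=4)
    return im
def fit(p,n,mask,q0,z0=0,obs=None,yaws=None):
    big=cv2.resize(mask.astype(np.uint8),None,fx=S,fy=S,interpolation=cv2.INTER_NEAREST)
    f=lambda q:float((sil(p,n,[q[0],q[1],q[2]/60],z0,obs)!=big).sum())/big.sum()
    best=None
    for y in (np.arange(0,2*np.pi,np.pi/6) if yaws is None else yaws):
        r=minimize(f,[q0[0],q0[1],y*60],method='Nelder-Mead',options=dict(initial_simplex=np.array([[q0[0]-8,q0[1]-5,y*60-8],[q0[0]+8,q0[1]-5,y*60],[q0[0],q0[1]+8,y*60],[q0[0],q0[1],y*60+10]]),maxiter=120,xatol=.1,fatol=1e-4))
        if best is None or r.fun<best.fun: best=r
    q=best.x.copy(); return q[0],q[1],np.degrees(q[2]/60),best.fun
E
python3 - <<'E'
from h import *
p=read_camera('top')
for n,g in [('nest',(567,-13)),('insert',(592,317)),('tube_a',(587,-314)),('tube_a',(402,296)),('flat_bar',(400,-316))]:
    ms=masks_of(p,n); ms=[m for m in ms if np.hypot(*(onz(p,m['centre'][::-1],20)[0]-g))<40]
    m=ms[0]; y=None if n=='insert' else ([-.3,0,.3] if n=='nest' else [-.5,0,.5,1,1.57,2.1])
    print(n,g,np.round(fit(p,n,m['mask'],g,0,None,y),3))
w=read_camera('wrist');print(np.array(w['tool_from_camera']).round(3),w['fx'],w['k1'])
E
```

```text
nest (567, -13) [ 5.72252e+02 -1.73310e+01 -8.81600e+00  2.00000e-02]
insert (592, 317) [6.02168e+02 3.26612e+02 3.58180e+01 4.60000e-02]
tube_a (587, -314) [ 5.80279e+02 -3.27059e+02  7.49150e+01  1.10000e-01]
tube_a (402, 296) [ 3.99859e+02  2.96831e+02 -9.76250e+01  7.40000e-02]
flat_bar (400, -316) [ 3.97704e+02 -3.12312e+02 -7.70870e+01  6.10000e-02]
[[  0.     -0.959  -0.284  70.978]
 [  1.      0.     -0.      0.229]
 [  0.     -0.284   0.959 -68.689]
 [  0.      0.      0.      1.   ]] 338.485471737177 -0.018985538209321032
```

```bash
cat > mv.py <<'E'
import json,os,sys,numpy as np
# pose: x y z psi(deg)
F='cmd.json'
if not os.path.exists(F): json.dump([216.708,-639.253,303.925,18.73],open(F,'w'))
def call(*ts):
    "waypoints in one call; prints az,x,y,z per waypoint; updates the commanded pose"
    c=np.array(json.load(open(F)));a=np.radians(c[3]);X=np.array([np.cos(a),np.sin(a)]);Y=np.array([np.sin(a),-np.cos(a)])
    prev=c
    for t in ts:
        d=np.array(t[:2],float)-c[:2]
        v=np.round([-(t[3]-c[3])/120,d@X/250,d@Y/250,-(t[2]-c[2])/250],3)
        assert abs(v).max()<=1,v
        n=np.array([*(c[:2]+250*(v[1]*X+v[2]*Y)),c[2]-250*v[3],c[3]-120*v[0]])
        print(v,'rows>=',round(max(np.linalg.norm(n[:3]-prev[:3])/50,abs(n[3]-prev[3])/8.59),1)); prev=n
    json.dump(list(prev),open(F,'w')); print('  cmd',prev.round(1))
E
python3 - <<'E'
from mv import *
call((348,-434,303,0)); call((479,-228,303,-9)); call((610,-23,303,-9))
E
```

```text
[ 0.156  0.761 -0.609  0.004] rows>= 4.9
  cmd [ 348.  -434.   302.9    0. ]
[ 0.075  0.524 -0.824 -0.   ] rows>= 4.9
  cmd [ 479.  -228.   302.9   -9. ]
[ 0.     0.39  -0.892 -0.   ] rows>= 4.9
  cmd [610.1 -22.9 302.9  -9. ]
```

Emit:
servo_tool(plan=[0,0,0.156,0.761,-0.609,0.004,1,0,0,0.156,0.761,-0.609,0.004,1,0,0,0.156,0.761,-0.609,0.004,1,0,0,0.156,0.761,-0.609,0.004,1,0,0,0.156,0.761,-0.609,0.004,1,0,0,0.156,0.761,-0.609,0.004,1])

```text
clock: 1.45
ee_pos: [350.3, -430.0, 303.0]
tool_rot: [1.0, 0.003, 0.0, -0.001]
force: [-0.3, 0.2, 0.5]
finger_gap: 85.5
grip_force: 0.0
```

Emit:
servo_tool(plan=[0,0,0.075,0.524,-0.824,0,1,0,0,0.075,0.524,-0.824,0,1,0,0,0.075,0.524,-0.824,0,1,0,0,0.075,0.524,-0.824,0,1,0,0,0.075,0.524,-0.824,0,1,0,0,0.075,0.524,-0.824,0,1])

```text
clock: 2.05
ee_pos: [481.0, -224.6, 303.2]
tool_rot: [0.997, -0.076, 0.001, -0.0]
force: [-0.2, -0.3, 1.0]
finger_gap: 85.5
grip_force: 0.0
```

Emit:
servo_tool(plan=[0,0,0,0.39,-0.892,0,1,0,0,0,0.39,-0.892,0,1,0,0,0,0.39,-0.892,0,1,0,0,0,0.39,-0.892,0,1,0,0,0,0.39,-0.892,0,1,0,0,0,0.39,-0.892,0,1,0,0,0,0.39,-0.892,0,1])

```text
clock: 2.75
ee_pos: [610.6, -23.4, 302.6]
tool_rot: [0.997, -0.078, -0.0, 0.0]
force: [-0.6, -0.7, 0.5]
finger_gap: 85.6
grip_force: 0.0
```

```bash
python3 - <<'E'
from h import *
from mv import *
o=get_obs();w=read_camera('wrist');save('w1.png',w);print(o['clock'],o['ee_pos'].round(1) if hasattr(o['ee_pos'],'round') else o['ee_pos'],Rn.from_quat(o['tool_rot']).as_matrix()[:,0])
m=masks_of(w,'nest')[0]
print(np.round(fit(w,'nest',m['mask'],(572,-17),0,o,[-.15]),3))
call((630,170,303,15));call((634,350,303,36))
E
```

```text
2.75 [610.6 -23.4 302.6] [ 9.87860572e-01 -1.55342341e-01 -4.96877927e-04]
[ 5.70067e+02 -1.59990e+01 -8.87900e+00  2.00000e-02]
[-0.2   -0.042 -0.775 -0.   ] rows>= 3.9
  cmd [630.  170.1 302.9  15. ]
[-0.175  0.202 -0.691 -0.   ] rows>= 3.6
  cmd [634.  350.  302.9  36. ]
```

View pics/w1.png

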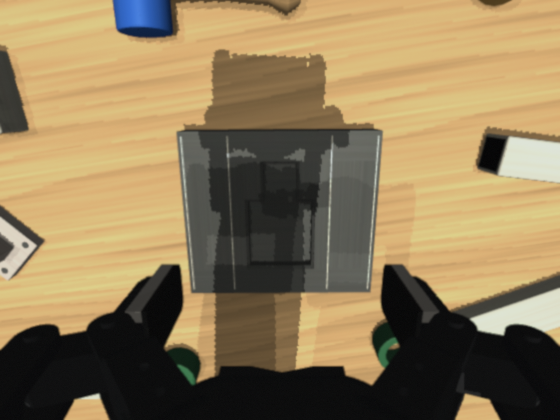

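Emit:
servo_tool(plan=[0,0,-0.2,-0.042,-0.775,0,1,0,0,-0.2,-0.042,-0.775,0,1,0,0,-0.2,-0.042,-0.775,0,1,0,0,-0.2,-0.042,-0.775,0,1,0,0,-0.2,-0.042,-0.775,0,1])

```text
clock: 3.35
ee_pos: [629.9, 172.8, 303.1]
tool_rot: [0.991, 0.132, 0.0, -0.001]
force: [-0.8, 0.2, -0.4]
finger_gap: 85.1
grip_force: 0.0
```

Emit:
servo_tool(plan=[0,0,-0.175,0.202,-0.691,0,1,0,0,-0.175,0.202,-0.691,0,1,0,0,-0.175,0.202,-0.691,0,1,0,0,-0.175,0.202,-0.691,0,1,0,0,-0.175,0.202,-0.691,0,1,0,0,-0.175,0.202,-0.691,0,1,0,0,-0.175,0.202,-0.691,0,1])

```text
clock: 4.05
ee_pos: [634.8, 347.5, 302.9]
tool_rot: [0.951, 0.308, -0.0, 0.0]
force: [-0.7, -0.0, 0.5]
finger_gap: 85.6
grip_force: 0.0
```

```bash
python3 - <<'E'
from h import *
from mv import *
o=get_obs();w=read_camera('wrist');save('w2.png',w);print(o['clock'],np.round(o['ee_pos'],1),Rn.from_quat(o['tool_rot']).as_matrix()[:,0])
for m in masks_of(w,'insert'):
  print(m['conf'],np.round(m['centre']),m['mask'].sum())
  print(np.round(fit(w,'insert',m['mask'],(602,326),0,o,[.4,.625,.85]),3))
# pocket check vs w1 picture
o1=dict(ee_pos=[610.6,-23.4,302.6],tool_rot=Rn.from_matrix(np.array([[.98786,-.15534,0],[-.15534,-.98786,0],[0,0,-1]]).T).as_quat())
c,s=np.cos(np.radians(-8.85)),np.sin(np.radians(-8.85))
for y,x0 in ((-8.85,0),):
  b=np.array([[-60,37],[-60,-37],[20,-37],[20,37],[60,-20],[60,20],[-90,102],[-90,-102],[90,102],[90,-102]])
  W=np.c_[571+c*b[:,0]-s*b[:,1],-16.5+s*b[:,0]+c*b[:,1],np.full(len(b),32)]
  print(proj(w,W,o1).round(1).tolist())
E
```

```text
4.05 [634.8 347.5 302.9] [ 8.10556643e-01  5.85659960e-01 -5.83110123e-04]
0.95 [303.  54.] 3075
[167.333 283.667 -40.744   1.   ]
0.56 [217. 278.] 4354
[5.99877e+02 3.26601e+02 3.60120e+01 5.00000e-02]
[[247.8, 268.3], [314.7, 268.3], [316.8, 198.4], [245.5, 198.4], [301.0, 159.9], [261.1, 159.9], [191.2, 292.3], [371.3, 292.1], [177.1, 129.6], [384.9, 129.4]]
```

View pics/w2.png

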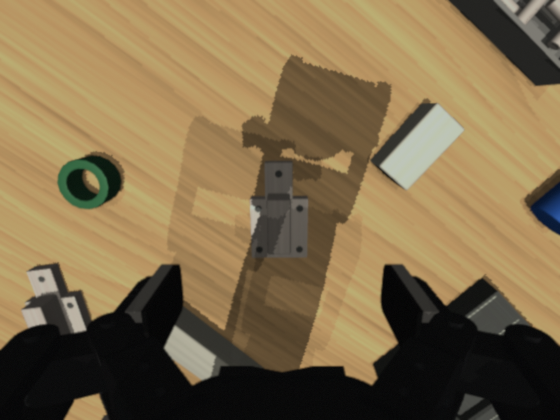

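The wrist picture shows the chosen insert at (278,215), tongue up, agreeing with the fit. I'll grasp it.

```bash
python3 - <<'E'
from mv import *
call((593.5,321.9,140,36),(593.5,321.9,92,36))
E
```

```text
[ 0.    -0.197 -0.004  0.652] rows>= 3.4
[ 0.    -0.197 -0.004  0.844] rows>= 1.0
  cmd [593.6 321.9  91.9  36. ]
```

Emit:
servo_tool(plan=[0,0,0,-0.197,-0.004,0.652,1,0,0,0,-0.197,-0.004,0.652,1,0,0,0,-0.197,-0.004,0.652,1,0,0,0,-0.197,-0.004,0.652,1,0,0,0,-0.197,-0.004,0.652,1,0,0,0,-0.197,-0.004,0.72,1,0,0,0,-0.197,-0.004,0.78,1,0,0,0,-0.197,-0.004,0.844,1,0,0,0,-0.197,-0.004,0.844,1,0,0,0,-0.197,-0.004,0.844,1], grip_force=60)

```text
clock: 5.15
ee_pos: [593.7, 321.9, 91.4]
tool_rot: [0.951, 0.309, -0.0, 0.0]
force: [0.2, 0.6, 0.2]
finger_gap: 85.6
grip_force: 0.0
```

Emit:
servo_tool(plan=[0,0,0,0,0,0,-1,0,0,0,0,0,0,-1,0,0,0,0,0,0,-1,0,0,0,0,0,0,-1,0,0,0,0,0,0,-1,0,0,0,0,0,0,-1,0,0,0,0,0,0,-1,0,0,0,0,0,0,-1], grip_force=60)

```text
clock: 5.95
ee_pos: [594.1, 321.9, 92.6]
tool_rot: [0.951, 0.309, 0.001, 0.0]
force: [-0.2, -1.4, 3.4]
finger_gap: 22.6
grip_force: 62.9
```

```bash
python3 - <<'E'
from mv import *
call((593.6,321.9,112,36),(593.6,321.9,202,36)); call((590,150,202,14));call((563,-15.3,202,-8.85))
E
```

```text
[ 0.   -0.   -0.   -0.08] rows>= 0.4
[ 0.   -0.   -0.   -0.44] rows>= 1.8
  cmd [593.6 321.9 201.9  36. ]
[ 0.183 -0.416  0.548 -0.   ] rows>= 3.4
  cmd [590.  149.9 201.9  14.1]
[ 0.191 -0.265  0.615 -0.   ] rows>= 3.3
  cmd [563.1 -15.3 201.9  -8.9]
```

Emit:
servo_tool(plan=[0,0,0,0,0,-0.03,-1,0,0,0,0,0,-0.08,-1,0,0,0,0,0,-0.18,-1,0,0,0,0,0,-0.3,-1,0,0,0,0,0,-0.4,-1,0,0,0,0,0,-0.44,-1,0,0,0,0,0,-0.44,-1])

```text
clock: 6.65
ee_pos: [594.0, 322.0, 203.4]
tool_rot: [0.951, 0.309, 0.001, -0.0]
force: [0.3, 0.2, -7.2]
finger_gap: 22.7
grip_force: 61.6
```

Emit:
servo_tool(plan=[0,0,0.015,-0.035,0.045,0,-1,0,0,0.045,-0.1,0.14,0,-1,0,0,0.075,-0.175,0.225,0,-1,0,0,0.105,-0.245,0.315,0,-1,0,0,0.135,-0.31,0.405,0,-1,0,0,0.165,-0.375,0.495,0,-1,0,0,0.183,-0.416,0.548,0,-1])

```text
clock: 7.35
ee_pos: [588.6, 147.2, 199.2]
tool_rot: [0.993, 0.12, -0.003, 0.0]
force: [0.4, 0.3, -7.7]
finger_gap: 22.8
grip_force: 61.4
```

Emit:
servo_tool(plan=[0,0,0.03,-0.04,0.1,0,-1,0,0,0.06,-0.09,0.2,0,-1,0,0,0.095,-0.135,0.31,0,-1,0,0,0.13,-0.18,0.42,0,-1,0,0,0.155,-0.22,0.51,0,-1,0,0,0.18,-0.25,0.58,0,-1,0,0,0.191,-0.265,0.615,0,-1,0,0,0.191,-0.265,0.615,0,-1,0,0,0.191,-0.265,0.615,0,-1])

```text
clock: 8.25
ee_pos: [562.9, -14.8, 201.4]
tool_rot: [0.997, -0.077, -0.0, -0.001]
force: [0.8, 0.0, -8.1]
finger_gap: 22.7
grip_force: 61.4
```

```bash
python3 - <<'E'
from h import *
o=get_obs();w=read_camera('wrist');save('w3.png',w);t=read_camera('top');s=read_camera('scene');save('s3.png',s);np.save('w3.npy',w['frame'])
R=Rn.from_quat(o['tool_rot']).as_matrix();print(o['clock'],np.round(o['ee_pos'],1),o['finger_gap'],R[:,0])
# predicted insert pixels with nominal grasp, tool offsets
for dx in (-3,0,3):
  b=np.array([[55,15,14],[55,-15,14],[55,15,0],[55,-15,0],[15,32,14],[15,-32,14],[22,12,44],[22,-12,44]],float)
  pt=np.c_[b[:,0]+8+dx,-b[:,1],92-b[:,2]]
  print(dx,proj(w,pt@R.T+o['ee_pos'],o).round(1).tolist())
E
```

```text
8.25 [562.9 -14.8 201.4] 22.69294118908175 [ 0.98807267 -0.15398477 -0.00104698]
-3 [[244.5, 134.3], [315.0, 134.3], [247.7, 132.0], [312.2, 132.0], [210.1, 223.2], [349.6, 223.2], [246.8, 232.1], [312.1, 232.2]]
0 [[244.3, 127.1], [315.2, 127.1], [247.5, 125.3], [312.3, 125.4], [209.7, 217.0], [350.0, 217.0], [246.6, 224.4], [312.3, 224.5]]
3 [[244.1, 119.8], [315.4, 119.8], [247.3, 118.7], [312.5, 118.7], [209.3, 210.7], [350.4, 210.7], [246.3, 216.6], [312.5, 216.7]]
```

View pics/w3.png

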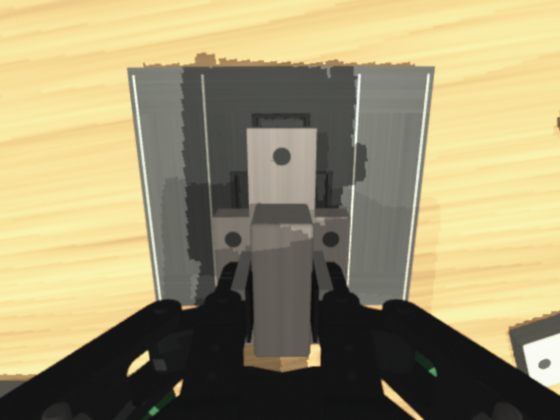

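```bash
python3 - <<'E'
from h import *
f=cv2.cvtColor(np.load('w3.npy'),cv2.COLOR_RGB2GRAY)
c=f[100:240,195:365];c=cv2.createCLAHE(3,(4,4)).apply(c);cv2.imwrite('pics/c3.png',cv2.resize(c,None,fx=4,fy=4,interpolation=cv2.INTER_CUBIC))
w=read_camera('wrist')
o=dict(ee_pos=[562.9,-14.8,201.4],tool_rot=get_obs()['tool_rot'])
a=np.radians(-8.87);c,s=np.cos(a),np.sin(a)
b=np.array([[90,102],[90,-102],[90,52],[90,-52],[60,20],[60,-20],[20,37],[20,-37],[-90,102],[-90,-102]])
W=np.c_[571+c*b[:,0]-s*b[:,1],-16.5+s*b[:,0]+c*b[:,1],np.full(len(b),32)]
print(proj(w,W,o).round(1).tolist())
m=masks_of(w,'insert');print([(x['conf'],np.round(x['centre'])) for x in m])
m=masks_of(w,'nest');print([(x['conf'],np.round(x['centre']),cv2.approxPolyDP(cv2.convexHull(np.argwhere(x['mask'])[:,::-1].astype(np.int32)),4,True).reshape(-1,2).tolist()) for x in m])
E
```

```text
[[126.0, 64.2], [436.8, 64.7], [202.0, 63.9], [360.8, 64.2], [251.8, 111.3], [310.8, 111.4], [229.2, 169.7], [333.3, 169.8], [154.5, 304.7], [407.5, 305.2]]
[(0.71, array([235., 283.])), (0.69, array([127., 285.]))]
[(0.74, array([403., 163.]), [[174, 392], [172, 399], [142, 419]]), (0.6, array([125., 283.]), [[434, 68], [407, 299], [381, 304], [182, 305], [156, 298], [128, 68]])]
```

View pics/c3.png

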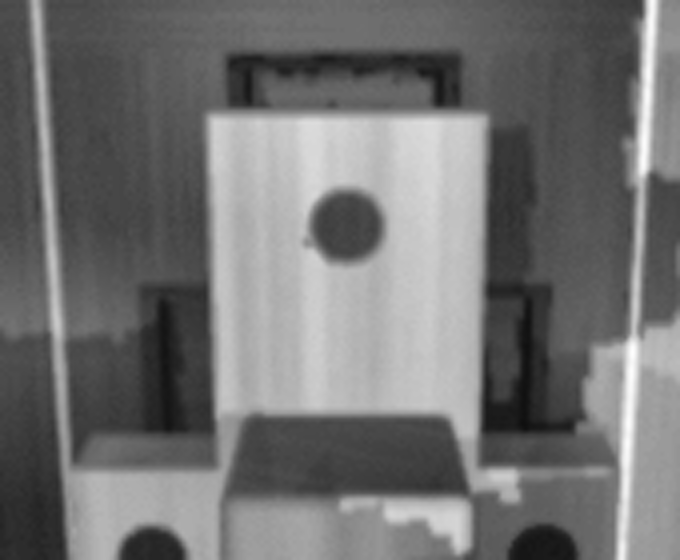

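The pocket and held insert line up to about 0.5 mm in the crop: the pocket's tongue mouth spans 252–310 at row 113, and the insert tongue spans 247–317 at row 128. I'll lower it with a small x correction.

Emit:
servo_tool(plan=[0,0,0,-0.002,0,0.08,-1,0,0,0,-0.002,0,0.18,-1,0,0,0,-0.002,0,0.25,-1,0,0,0,-0.002,0,0.288,-1,0,0,0,-0.002,0,0.3,-1,0,0,0,-0.002,0,0.312,-1,0,0,0,-0.002,0,0.324,-1,0,0,0,-0.002,0,0.324,-1])

```text
clock: 9.35
ee_pos: [563.0, -15.3, 121.5]
tool_rot: [0.997, -0.077, 0.0, 0.0]
force: [-0.5, 0.4, -8.0]
finger_gap: 22.8
grip_force: 61.2
```

Emit:
servo_tool(plan=[0,0,0,0,0,0.01,-1,0,0,0,0,0,0.02,-1,0,0,0,0,0,0.02,-1])

```text
clock: 9.65
ee_pos: [562.4, -15.2, 115.6]
tool_rot: [0.997, -0.077, -0.0, -0.0]
force: [-0.0, 0.5, -7.0]
finger_gap: 23.0
grip_force: 61.3
```

Emit:
servo_tool(plan=[0,0,0,0,0,0.01,-1,0,0,0,0,0,0.018,-1,0,0,0,0,0,0.024,-1,0,0,0,0,0,0.024,-1,0,0,0,0,0,0.024,-1])

```text
clock: 10.15
ee_pos: [562.7, -15.3, 110.6]
tool_rot: [0.997, -0.077, -0.0, 0.0]
force: [-4.5, 0.4, -0.1]
finger_gap: 22.8
grip_force: 62.3
```

```bash
python3 - <<'E'
from mv import *
c=json.load(open(F));c[0]-=.5*.988;c[1]+=.5*.154;c[2]=201.9-250*(.324+.02+.024);json.dump(c,open(F,'w'));print(c)
call((c[0],c[1],c[2],c[3]),(c[0],c[1],200,c[3])); call((575,-140,290,30));call((592,-283,300,75))
E
```

```text
[562.6037954293787, -15.25049401757755, 109.89999999999999, -8.869999999999997]
[-0.  0.  0. -0.] rows>= 0.0
[-0.    0.    0.   -0.36] rows>= 1.8
  cmd [562.6 -15.3 199.9  -8.9]
[-0.324  0.126  0.485 -0.36 ] rows>= 4.5
  cmd [ 575.  -139.9  289.9   30. ]
[-0.375 -0.227  0.53  -0.04 ] rows>= 5.2
  cmd [ 592.2 -283.   299.9   75. ]
```

Emit:
servo_tool(plan=[0,0,0,0,0,0,0.2,0,0,0,0,0,0,0.2,0,0,0,0,0,0,0.2,0,0,0,0,0,0,0.2,0,0,0,0,0,-0.04,0.2,0,0,0,0,0,-0.12,0.2,0,0,0,0,0,-0.24,0.2,0,0,0,0,0,-0.36,0.2,0,0,0,0,0,-0.36,0.2])

```text
clock: 11.05
ee_pos: [565.6, -15.8, 206.2]
tool_rot: [0.997, -0.077, 0.006, 0.001]
force: [-0.8, 0.1, 0.5]
finger_gap: 51.4
grip_force: 0.0
```

Emit:
servo_tool(plan=[0,0,-0.324,0.126,0.485,-0.36,1,0,0,-0.324,0.126,0.485,-0.36,1,0,0,-0.324,0.126,0.485,-0.36,1,0,0,-0.324,0.126,0.485,-0.36,1,0,0,-0.324,0.126,0.485,-0.36,1,0,0,-0.324,0.126,0.485,-0.36,1])

```text
clock: 11.65
ee_pos: [574.9, -140.4, 289.8]
tool_rot: [0.966, 0.258, -0.0, -0.0]
force: [-0.4, -0.4, 0.4]
finger_gap: 85.6
grip_force: 0.0
```

Emit:
servo_tool(plan=[0,0,-0.375,-0.227,0.53,-0.04,1,0,0,-0.375,-0.227,0.53,-0.04,1,0,0,-0.375,-0.227,0.53,-0.04,1,0,0,-0.375,-0.227,0.53,-0.04,1,0,0,-0.375,-0.227,0.53,-0.04,1,0,0,-0.375,-0.227,0.53,-0.04,1,0,0,-0.375,-0.227,0.53,-0.04,1,0,0,-0.375,-0.227,0.53,-0.04,1])

```text
clock: 12.45
ee_pos: [592.1, -282.6, 299.3]
tool_rot: [0.794, 0.608, -0.0, -0.001]
force: [-0.9, 0.4, -0.0]
finger_gap: 85.3
grip_force: 0.0
```

```bash
python3 - <<'E'
from h import *
o=get_obs();w=read_camera('wrist');save('w4.png',w);print(o['clock'],np.round(o['ee_pos'],1))
for m in masks_of(w,'tube_a'):
  g=onz(w,m['centre'][::-1],20,o)[0]
  print(m['conf'],np.round(m['centre']),m['mask'].sum(),g)
  if m['conf']>.4: print(np.round(fit(w,'tube_a',m['mask'],g,0,o,[1,1.3,1.6]),3))
t=read_camera('top');save('t4.png',t)
E
```

```text
12.45 [ 592.1 -282.6  299.3]
0.85 [217. 279.] 5942 [ 577.06552855 -323.02374429]
[ 5.78501e+02 -3.26520e+02  7.45840e+01  6.50000e-02]
```

View pics/w4.png

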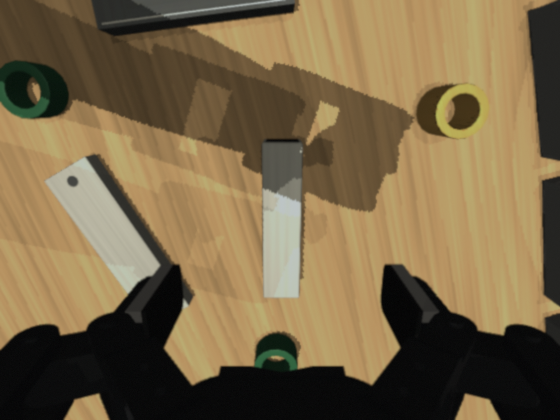

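```bash
python3 - <<'E'
from mv import *
call((578.5,-326.5,140,74.6),(578.5,-326.5,80,74.6)); call((578.5,-326.5,80,74.6),(578.5,-326.5,180,74.6)); call((568,-205,180,33));call((558.9,-90.6,180,-8.9)); call((558.9,-90.6,122,-8.9),(558.9,-90.6,111.5,-8.9))
E
```

```text
[ 0.003 -0.182 -0.008  0.64 ] rows>= 3.3
[ 0.003 -0.182 -0.008  0.88 ] rows>= 1.2
  cmd [ 578.5 -326.5   79.9   74.6]
[ 0. -0.  0. -0.] rows>= 0.0
[ 0.  -0.   0.  -0.4] rows>= 2.0
  cmd [ 578.5 -326.5  179.9   74.6]
[ 0.347  0.457 -0.169 -0.   ] rows>= 4.8
  cmd [ 568.  -205.1  179.9   33. ]
[ 0.349  0.219 -0.404 -0.   ] rows>= 4.9
  cmd [558.8 -90.6 179.9  -8.9]
[0.    0.    0.    0.232] rows>= 1.2
[0.    0.    0.    0.274] rows>= 0.2
  cmd [558.8 -90.6 111.4  -8.9]
```

Emit:
servo_tool(plan=[0,0,0.003,-0.182,-0.008,0.64,1,0,0,0.003,-0.182,-0.008,0.64,1,0,0,0.003,-0.182,-0.008,0.64,1,0,0,0.003,-0.182,-0.008,0.64,1,0,0,0.003,-0.182,-0.008,0.64,1,0,0,0.003,-0.182,-0.008,0.76,1,0,0,0.003,-0.182,-0.008,0.84,1,0,0,0.003,-0.182,-0.008,0.88,1,0,0,0.003,-0.182,-0.008,0.88,1])

```text
clock: 13.5
ee_pos: [579.2, -326.3, 80.9]
tool_rot: [0.795, 0.606, 0.0, 0.0]
force: [0.7, 0.5, 0.3]
finger_gap: 85.3
grip_force: 0.0
```

Emit:
servo_tool(plan=[0,0,0,0,0,0,-1,0,0,0,0,0,0,-1,0,0,0,0,0,0,-1,0,0,0,0,0,0,-1,0,0,0,0,0,0,-1,0,0,0,0,0,0,-1], grip_force=50)

```text
clock: 14.1
ee_pos: [579.4, -327.2, 81.7]
tool_rot: [0.795, 0.606, 0.0, 0.001]
force: [0.1, -0.2, 5.9]
finger_gap: 39.2
grip_force: 53.1
```

Emit:
servo_tool(plan=[0,0,0,0,0,-0.04,-1,0,0,0,0,0,-0.12,-1,0,0,0,0,0,-0.24,-1,0,0,0,0,0,-0.34,-1,0,0,0,0,0,-0.4,-1,0,0,0,0,0,-0.4,-1])

```text
clock: 14.7
ee_pos: [579.2, -327.1, 182.4]
tool_rot: [0.795, 0.606, 0.0, 0.002]
force: [-0.5, 0.4, -1.5]
finger_gap: 39.0
grip_force: 52.3
```

Emit:
servo_tool(plan=[0,0,0.04,0.05,-0.019,0,-1,0,0,0.1,0.13,-0.05,0,-1,0,0,0.16,0.21,-0.08,0,-1,0,0,0.22,0.29,-0.11,0,-1,0,0,0.28,0.37,-0.14,0,-1,0,0,0.347,0.457,-0.169,0,-1])

```text
clock: 15.3
ee_pos: [566.6, -203.8, 177.4]
tool_rot: [0.96, 0.281, -0.002, -0.002]
force: [0.7, 0.4, -1.6]
finger_gap: 39.5
grip_force: 52.2
```

Emit:
servo_tool(plan=[0,0,0.06,0.038,-0.07,0,-1,0,0,0.12,0.075,-0.14,0,-1,0,0,0.18,0.113,-0.21,0,-1,0,0,0.24,0.15,-0.28,0,-1,0,0,0.3,0.19,-0.35,0,-1,0,0,0.349,0.219,-0.404,0,-1,0,0,0.349,0.219,-0.404,0,-1,0,0,0.349,0.219,-0.404,0,-1,0,0,0.349,0.219,-0.404,0,-1])

```text
clock: 16.2
ee_pos: [558.6, -91.2, 179.2]
tool_rot: [0.997, -0.077, -0.001, -0.0]
force: [0.1, -0.9, -2.2]
finger_gap: 39.3
grip_force: 52.2
```

Emit:
servo_tool(plan=[0,0,0,0,0,0.06,-1,0,0,0,0,0,0.14,-1,0,0,0,0,0,0.2,-1,0,0,0,0,0,0.232,-1,0,0,0,0,0,0.25,-1,0,0,0,0,0,0.262,-1,0,0,0,0,0,0.27,-1,0,0,0,0,0,0.274,-1,0,0,0,0,0,0.274,-1])

```text
clock: 17.1
ee_pos: [559.4, -90.8, 113.6]
tool_rot: [0.997, -0.077, -0.0, 0.0]
force: [-4.8, 0.7, 5.7]
finger_gap: 39.6
grip_force: 53.1
```

```bash
python3 - <<'E'
from mv import *
call((558.8,-90.6,210,-8.9)); call((485,120,300,35));call((405,337,300,82.4))
E
```

```text
[ 0.    -0.     0.    -0.394] rows>= 2.0
  cmd [558.8 -90.6 209.9  -8.9]
[-0.366 -0.422 -0.787 -0.36 ] rows>= 5.1
  cmd [484.9 120.1 299.9  35.1]
[-0.395  0.236 -0.894 -0.   ] rows>= 5.5
  cmd [404.9 336.9 299.9  82.5]
```

Emit:
servo_tool(plan=[0,0,0,0,0,0,0.35,0,0,0,0,0,0,0.35,0,0,0,0,0,0,0.35,0,0,0,0,0,0,0.35,0,0,0,0,0,-0.04,0.35,0,0,0,0,0,-0.12,0.35,0,0,0,0,0,-0.24,0.35,0,0,0,0,0,-0.394,0.35,0,0,0,0,0,-0.394,0.35])

```text
clock: 18.0
ee_pos: [562.1, -91.6, 217.3]
tool_rot: [0.997, -0.077, 0.006, 0.002]
force: [-0.3, -0.1, 0.5]
finger_gap: 57.6
grip_force: 0.0
```

Emit:
servo_tool(plan=[0,0,-0.366,-0.422,-0.787,-0.36,1,0,0,-0.366,-0.422,-0.787,-0.36,1,0,0,-0.366,-0.422,-0.787,-0.36,1,0,0,-0.366,-0.422,-0.787,-0.36,1,0,0,-0.366,-0.422,-0.787,-0.36,1,0,0,-0.366,-0.422,-0.787,-0.36,1])

```text
clock: 18.6
ee_pos: [484.4, 123.5, 302.8]
tool_rot: [0.952, 0.305, 0.002, 0.0]
force: [0.4, -0.5, 0.1]
finger_gap: 85.3
grip_force: 0.0
```

Emit:
servo_tool(plan=[0,0,-0.395,0.236,-0.894,0,1,0,0,-0.395,0.236,-0.894,0,1,0,0,-0.395,0.236,-0.894,0,1,0,0,-0.395,0.236,-0.894,0,1,0,0,-0.395,0.236,-0.894,0,1,0,0,-0.395,0.236,-0.894,0,1,0,0,-0.395,0.236,-0.894,0,1,0,0,-0.395,0.236,-0.894,0,1])

```text
clock: 19.4
ee_pos: [405.3, 336.3, 299.4]
tool_rot: [0.753, 0.658, -0.0, 0.0]
force: [-0.1, -0.6, 0.0]
finger_gap: 85.3
grip_force: 0.0
```

```bash
python3 - <<'E'
from h import *
o=get_obs();w=read_camera('wrist');save('w5.png',w);print(o['clock'],np.round(o['ee_pos'],1))
for m in masks_of(w,'tube_a'):
  g=onz(w,m['centre'][::-1],20,o)[0]
  print(m['conf'],np.round(m['centre']),m['mask'].sum(),g)
  if m['conf']>.4: print(np.round(fit(w,'tube_a',m['mask'],g,0,o,[1.2,1.43,1.7]),3))
t=read_camera('top');save('t5.png',t);a=np.radians(-8.87);c,s=np.cos(a),np.sin(a)
print('placed tube: want',570.5,-16.5)
for m in masks_of(t,'tube_a'):
  g=onz(t,m['centre'][::-1],52)[0];print(m['conf'],np.round(m['centre']),g)
  if np.hypot(*(g-[559,-91]))<50: print(np.round(fit(t,'tube_a',m['mask'],g,32,None,[-.3,-.15,0]),3))
cv2.imwrite('pics/t5c.png',cv2.resize(t['frame'][155:250,235:335,::-1],None,fx=6,fy=6,interpolation=cv2.INTER_CUBIC))
E
```

```text
19.4 [405.3 336.3 299.4]
0.89 [209. 280.] 6164 [397.79715075 302.89984938]
[3.98172e+02 2.97101e+02 8.22620e+01 3.70000e-02]
placed tube: want 570.5 -16.5
0.96 [256. 185.] [403.32804529 288.5796757 ]
0.73 [199. 305.] [567.57964633 -87.5853506 ]
[ 5.60886e+02 -9.24240e+01 -8.86000e+00  5.50000e-02]
```

View pics/t5c.png

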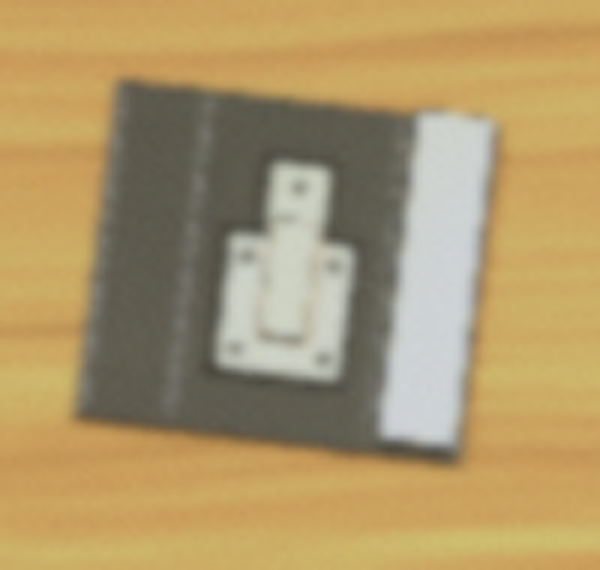

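The picture shows the insert seated at (285,290) and the tube on the right land at (437,280), between the lines. Next is the second tube.

```bash
python3 - <<'E'
from mv import *
call((398.2,297.1,140,82.3),(398.2,297.1,80,82.3)); call((398.2,297.1,180,82.3)); call((495,175,180,37));call((582.1,57.6,180,-8.9)); call((582.1,57.6,122,-8.9),(582.1,57.6,111.5,-8.9)); call((582.1,57.6,210,-8.9))
E
```

```text
[ 0.001 -0.161 -0.006  0.64 ] rows>= 3.3
[ 0.001 -0.161 -0.006  0.88 ] rows>= 1.2
  cmd [398.1 297.2  79.9  82.3]
[ 0.  -0.   0.  -0.4] rows>= 2.0
  cmd [398.1 297.2 179.9  82.3]
[ 0.378 -0.433  0.449 -0.   ] rows>= 5.3
  cmd [494.9 175.  179.9  37. ]
[ 0.382 -0.004  0.585 -0.   ] rows>= 5.3
  cmd [582.1  57.5 179.9  -8.9]
[ 0.     0.    -0.     0.232] rows>= 1.2
[ 0.     0.    -0.     0.274] rows>= 0.2
  cmd [582.1  57.5 111.4  -8.9]
[ 0.     0.    -0.    -0.394] rows>= 2.0
  cmd [582.1  57.5 209.9  -8.9]
```

Emit:
servo_tool(plan=[0,0,0.001,-0.161,-0.006,0.64,1,0,0,0.001,-0.161,-0.006,0.64,1,0,0,0.001,-0.161,-0.006,0.64,1,0,0,0.001,-0.161,-0.006,0.64,1,0,0,0.001,-0.161,-0.006,0.64,1,0,0,0.001,-0.161,-0.006,0.76,1,0,0,0.001,-0.161,-0.006,0.84,1,0,0,0.001,-0.161,-0.006,0.88,1,0,0,0.001,-0.161,-0.006,0.88,1])

```text
clock: 20.5
ee_pos: [398.5, 297.3, 80.0]
tool_rot: [0.753, 0.658, -0.0, -0.0]
force: [-1.3, -0.1, -0.2]
finger_gap: 85.0
grip_force: 0.0
```

Emit:
servo_tool(plan=[0,0,0,0,0,0,-1,0,0,0,0,0,0,-1,0,0,0,0,0,0,-1,0,0,0,0,0,0,-1,0,0,0,0,0,0,-1,0,0,0,0,0,0,-1])

```text
clock: 21.1
ee_pos: [399.2, 297.7, 81.3]
tool_rot: [0.753, 0.658, 0.001, 0.0]
force: [-0.4, -0.4, 6.6]
finger_gap: 39.6
grip_force: 52.6
```

Emit:
servo_tool(plan=[0,0,0,0,0,-0.04,-1,0,0,0,0,0,-0.12,-1,0,0,0,0,0,-0.24,-1,0,0,0,0,0,-0.34,-1,0,0,0,0,0,-0.4,-1,0,0,0,0,0,-0.4,-1])

```text
clock: 21.7
ee_pos: [399.0, 297.7, 182.4]
tool_rot: [0.753, 0.658, 0.002, 0.001]
force: [1.0, -0.6, -2.0]
finger_gap: 39.4
grip_force: 51.8
```

Emit:
servo_tool(plan=[0,0,0.04,-0.046,0.048,0,-1,0,0,0.1,-0.115,0.119,0,-1,0,0,0.16,-0.183,0.19,0,-1,0,0,0.22,-0.252,0.261,0,-1,0,0,0.28,-0.321,0.333,0,-1,0,0,0.33,-0.38,0.392,0,-1,0,0,0.378,-0.433,0.449,0,-1,0,0,0.378,-0.433,0.449,0,-1])

```text
clock: 22.5
ee_pos: [495.3, 173.3, 178.4]
tool_rot: [0.949, 0.315, -0.001, 0.0]
force: [-0.6, 0.5, -1.9]
finger_gap: 39.3
grip_force: 51.7
```

Emit:
servo_tool(plan=[0,0,0.06,0,0.09,0,-1,0,0,0.12,0,0.18,0,-1,0,0,0.18,-0.002,0.27,0,-1,0,0,0.24,-0.003,0.37,0,-1,0,0,0.3,-0.004,0.46,0,-1,0,0,0.35,-0.004,0.54,0,-1,0,0,0.382,-0.004,0.585,0,-1,0,0,0.382,-0.004,0.585,0,-1,0,0,0.382,-0.004,0.585,0,-1,0,0,0.382,-0.004,0.585,0,-1])

```text
clock: 23.5
ee_pos: [581.2, 58.4, 179.2]
tool_rot: [0.997, -0.076, -0.001, -0.0]
force: [0.6, -0.4, -2.1]
finger_gap: 39.5
grip_force: 51.7
```

Emit:
servo_tool(plan=[0,0,0,0,0,0.06,-1,0,0,0,0,0,0.14,-1,0,0,0,0,0,0.2,-1,0,0,0,0,0,0.232,-1,0,0,0,0,0,0.25,-1,0,0,0,0,0,0.262,-1,0,0,0,0,0,0.27,-1,0,0,0,0,0,0.274,-1,0,0,0,0,0,0.274,-1])

```text
clock: 24.4
ee_pos: [582.8, 57.5, 113.3]
tool_rot: [0.997, -0.077, 0.0, 0.0]
force: [-3.8, -0.8, 4.8]
finger_gap: 39.4
grip_force: 52.4
```

Emit:
servo_tool(plan=[0,0,0,0,0,0,0.35,0,0,0,0,0,0,0.35,0,0,0,0,0,0,0.35,0,0,0,0,0,0,0.35,0,0,0,0,0,-0.04,0.35,0,0,0,0,0,-0.12,0.35,0,0,0,0,0,-0.24,0.35,0,0,0,0,0,-0.394,0.35,0,0,0,0,0,-0.394,0.35])

```text
clock: 25.3
ee_pos: [585.5, 57.3, 217.4]
tool_rot: [0.997, -0.077, 0.007, -0.0]
force: [0.3, 0.2, 1.1]
finger_gap: 57.6
grip_force: 0.0
```

```bash
python3 - <<'E'
from mv import *
call((490,-105,300,47));call((389,-273,300,103))
E
```

```text
[-0.466 -0.264  0.699 -0.36 ] rows>= 6.5
  cmd [ 489.9 -105.   299.9   47.1]
[-0.466 -0.767  0.163 -0.   ] rows>= 6.5
  cmd [ 389.1 -273.1  299.9  103. ]
```

Emit:
servo_tool(plan=[0,0,-0.466,-0.264,0.699,-0.36,1,0,0,-0.466,-0.264,0.699,-0.36,1,0,0,-0.466,-0.264,0.699,-0.36,1,0,0,-0.466,-0.264,0.699,-0.36,1,0,0,-0.466,-0.264,0.699,-0.36,1,0,0,-0.466,-0.264,0.699,-0.36,1,0,0,-0.466,-0.264,0.699,-0.36,1,0,0,-0.466,-0.264,0.699,-0.36,1])

```text
clock: 26.1
ee_pos: [489.7, -105.2, 300.0]
tool_rot: [0.917, 0.399, 0.0, 0.0]
force: [-0.4, 0.6, -1.1]
finger_gap: 85.5
grip_force: 0.0
```

Emit:
servo_tool(plan=[0,0,-0.466,-0.767,0.163,0,1,0,0,-0.466,-0.767,0.163,0,1,0,0,-0.466,-0.767,0.163,0,1,0,0,-0.466,-0.767,0.163,0,1,0,0,-0.466,-0.767,0.163,0,1,0,0,-0.466,-0.767,0.163,0,1,0,0,-0.466,-0.767,0.163,0,1,0,0,-0.466,-0.767,0.163,0,1,0,0,-0.466,-0.767,0.163,0,1])

```text
clock: 27.0
ee_pos: [389.2, -272.9, 299.8]
tool_rot: [0.624, 0.781, 0.0, -0.0]
force: [0.1, -0.2, 0.5]
finger_gap: 85.9
grip_force: 0.0
```

```bash
python3 - <<'E'
from h import *
o=get_obs();w=read_camera('wrist');save('w6.png',w);print(o['clock'],np.round(o['ee_pos'],1),np.degrees(np.arctan2(*Rn.from_quat(o['tool_rot']).as_matrix()[1::-1,0])))
for m in masks_of(w,'flat_bar'):
  g=onz(w,m['centre'][::-1],20,o)[0]
  print(m['conf'],np.round(m['centre']),m['mask'].sum(),g)
  if m['conf']>.4: print(np.round(fit(w,'flat_bar',m['mask'],g,0,o,[1.6,1.8,2]),3))
t=read_camera('top')
for m in masks_of(t,'tube_a'):
  g=onz(t,m['centre'][::-1],52)[0]
  print(m['conf'],np.round(fit(t,'tube_a',m['mask'],g,32,None,[-.3,-.15,0]),3))
E
```

```text
27.0 [ 389.2 -272.9  299.8] 102.74851118934559
0.57 [202. 281.] 8947 [ 392.73551565 -298.09561153]
[ 3.96099e+02 -3.10847e+02  1.02925e+02  3.80000e-02]
0.55 [ 50. 473.] 3658 [ 537.66402725 -110.79386196]
[412.331  54.873 133.69    1.   ]
0.97 [ 5.84114e+02  5.62300e+01 -8.92200e+00  7.10000e-02]
0.78 [ 5.62516e+02 -9.23850e+01 -8.82300e+00  1.11000e-01]
0.7 [ 394.576 -248.973  -65.252    1.88 ]
```

View pics/w6.png

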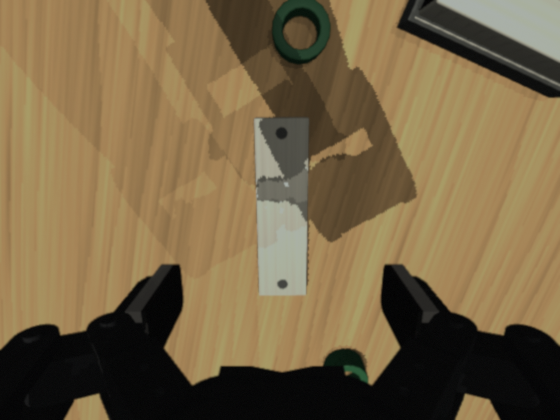

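```bash
python3 - <<'E'
from mv import *
call((396.1,-310.8,140,102.9),(396.1,-310.8,75,102.9)); call((396.1,-310.8,205,102.9)); call((485,-165,205,92));call((570.5,-16.5,205,81.1)); call((570.5,-16.5,155,81.1),(570.5,-16.5,146.5,81.1)); call((570.5,-16.5,260,81.1))
E
```

```text
[ 0.001 -0.153 -0.007  0.64 ] rows>= 3.3
[ 0.001 -0.153 -0.007  0.9  ] rows>= 1.3
  cmd [ 396.  -310.7   74.9  102.8]
[-0.   -0.    0.   -0.52] rows>= 2.6
  cmd [ 396.  -310.7  204.9  102.8]
[ 0.09   0.489  0.477 -0.   ] rows>= 3.4
  cmd [ 485.  -165.   204.9   92.1]
[ 0.091  0.582  0.363 -0.   ] rows>= 3.4
  cmd [570.5 -16.4 204.9  81.1]
[ 0.  -0.  -0.   0.2] rows>= 1.0
[ 0.    -0.    -0.     0.234] rows>= 0.2
  cmd [570.5 -16.4 146.4  81.1]
[ 0.    -0.    -0.    -0.454] rows>= 2.3
  cmd [570.5 -16.4 259.9  81.1]
```

Emit:
servo_tool(plan=[0,0,0.001,-0.153,-0.007,0.64,1,0,0,0.001,-0.153,-0.007,0.64,1,0,0,0.001,-0.153,-0.007,0.64,1,0,0,0.001,-0.153,-0.007,0.64,1,0,0,0.001,-0.153,-0.007,0.64,1,0,0,0.001,-0.153,-0.007,0.76,1,0,0,0.001,-0.153,-0.007,0.84,1,0,0,0.001,-0.153,-0.007,0.88,1,0,0,0.001,-0.153,-0.007,0.9,1,0,0,0.001,-0.153,-0.007,0.9,1])

```text
clock: 28.2
ee_pos: [396.7, -311.2, 76.1]
tool_rot: [0.623, 0.782, -0.0, 0.001]
force: [0.9, 0.3, 0.2]
finger_gap: 85.6
grip_force: 0.0
```

Emit:
servo_tool(plan=[0,0,0,0,0,0,-1,0,0,0,0,0,0,-1,0,0,0,0,0,0,-1,0,0,0,0,0,0,-1,0,0,0,0,0,0,-1,0,0,0,0,0,0,-1], grip_force=80)

```text
clock: 28.8
ee_pos: [397.0, -311.7, 76.8]
tool_rot: [0.624, 0.782, -0.0, 0.002]
force: [0.4, 1.1, 5.8]
finger_gap: 53.4
grip_force: 87.5
```

Emit:
servo_tool(plan=[0,0,0,0,0,-0.02,-1,0,0,0,0,0,-0.06,-1,0,0,0,0,0,-0.12,-1,0,0,0,0,0,-0.2,-1,0,0,0,0,0,-0.3,-1,0,0,0,0,0,-0.4,-1,0,0,0,0,0,-0.48,-1,0,0,0,0,0,-0.52,-1,0,0,0,0,0,-0.52,-1])

```text
clock: 29.7
ee_pos: [396.2, -311.0, 206.2]
tool_rot: [0.624, 0.782, -0.0, 0.001]
force: [0.0, 0.1, -6.4]
finger_gap: 53.1
grip_force: 86.1
```

Emit:
servo_tool(plan=[0,0,0.012,0.06,0.06,0,-1,0,0,0.03,0.16,0.16,0,-1,0,0,0.05,0.28,0.27,0,-1,0,0,0.07,0.39,0.38,0,-1,0,0,0.083,0.455,0.445,0,-1,0,0,0.09,0.489,0.477,0,-1])

```text
clock: 30.3
ee_pos: [484.8, -162.5, 202.6]
tool_rot: [0.694, 0.72, -0.0, -0.002]
force: [-0.0, -0.7, -6.0]
finger_gap: 53.0
grip_force: 86.1
```

Emit:
servo_tool(plan=[0,0,0.012,0.08,0.05,0,-1,0,0,0.03,0.2,0.125,0,-1,0,0,0.05,0.32,0.2,0,-1,0,0,0.07,0.44,0.275,0,-1,0,0,0.083,0.53,0.33,0,-1,0,0,0.091,0.582,0.363,0,-1,0,0,0.091,0.582,0.363,0,-1,0,0,0.091,0.582,0.363,0,-1,0,0,0.091,0.582,0.363,0,-1])

```text
clock: 31.2
ee_pos: [569.7, -16.9, 203.7]
tool_rot: [0.76, 0.65, -0.001, -0.001]
force: [1.2, -0.4, -6.0]
finger_gap: 53.2
grip_force: 86.1
```

Emit:
servo_tool(plan=[0,0,0,0,0,0.06,-1,0,0,0,0,0,0.12,-1,0,0,0,0,0,0.17,-1,0,0,0,0,0,0.2,-1,0,0,0,0,0,0.212,-1,0,0,0,0,0,0.222,-1,0,0,0,0,0,0.23,-1,0,0,0,0,0,0.234,-1,0,0,0,0,0,0.234,-1])

```text
clock: 32.1
ee_pos: [571.2, -16.5, 148.9]
tool_rot: [0.76, 0.65, 0.0, 0.0]
force: [-4.9, 0.4, 3.0]
finger_gap: 53.0
grip_force: 87.1
```

Contact is at the expected height (148.9), so I'll release and withdraw.

Emit:
servo_tool(plan=[0,0,0,0,0,0,0.7,0,0,0,0,0,0,0.7,0,0,0,0,0,0,0.7,0,0,0,0,0,0,0.7,0,0,0,0,0,-0.04,0.7,0,0,0,0,0,-0.12,0.7,0,0,0,0,0,-0.24,0.7,0,0,0,0,0,-0.36,0.7,0,0,0,0,0,-0.454,0.7,0,0,0,0,0,-0.454,0.7])

```text
clock: 33.1
ee_pos: [572.7, -16.8, 265.5]
tool_rot: [0.76, 0.65, 0.003, 0.004]
force: [0.7, -0.0, -0.8]
finger_gap: 72.4
grip_force: 0.0
```

Emit:
servo_tool(plan=[0,0,0,-0.6,0,-0.2,0.7,0,0,0,-0.9,0,-0.2,0.7,0,0,0,-0.9,0,-0.2,0.7,0,0,0,-0.9,0,-0.2,0.7,0,0,0,-0.9,0,-0.2,0.7,0,0,0,-0.9,0,-0.2,0.7,0,0,0,-0.9,0,-0.2,0.7])

```text
clock: 33.8
ee_pos: [535.4, -239.0, 308.9]
tool_rot: [0.76, 0.65, 0.0, -0.001]
force: [-0.4, 0.6, 0.2]
finger_gap: 72.3
grip_force: 0.0
```

```bash
python3 - <<'E'
from h import *
print(get_obs()['clock'],get_obs()['force'])
t=read_camera('top');s=read_camera('scene')
for m in masks_of(t,'flat_bar'):
  g=onz(t,m['centre'][::-1],83)[0]
  print(m['conf'],np.round(fit(t,'flat_bar',m['mask'],g,72,None,[1.2,1.42,1.6]),3))
a=cv2.resize(t['frame'][155:250,235:335],None,fx=4,fy=4,interpolation=cv2.INTER_CUBIC)
u=proj(s,[[571,-17,60]])[0].astype(int);r0,c0=max(u[1]-70,0),max(u[0]-75,0)
b=cv2.resize(s['frame'][r0:r0+140,c0:c0+150],(400,380),interpolation=cv2.INTER_CUBIC)
cv2.imwrite('pics/end.png',np.hstack([a,b])[:,:,::-1])
E
```

```text
33.8 [-0.37846602  0.63904451  0.15280963]
0.95 [ 5.72689e+02 -1.66300e+01  8.12260e+01  4.10000e-02]
```

View pics/end.png

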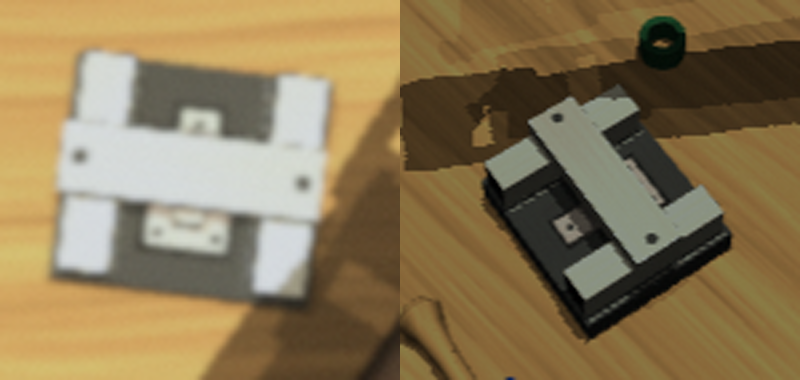

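The insert is home, both tubes are on their lands, and the bar lies square across them at (190,170). I'll hand in.

```bash
python3 -c "
from bench import *
print(hand_in())"
```

```text
the job is handed in; nothing more can be done
None
```

I handed the job in at about 34 s. The insert is seated in the pocket, a tube lies between the lines on each side, and the bar lies square across both tubes, centred to about 1 mm. The hand-in returned no verdict.

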